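Set a rinsed face shield out to dry

TASK

The face shield in the grey soak tub has been taken apart and disinfected. Hang its blue headband frame astride the drying rail, brow arch on the bar and one arm hanging down on each side, clear of the frame already drying there; and stand its clear visor fully down on its edge in a free slot of the pale green rack, clip rail up. Leave the other frame and visor, the timer and the wash bottle where they are.

Things in the scene. Friction and masses are not known exactly. Their poses are not given: they have to be found in the camera images.
- frame: blue plastic headband frame of the face shield to be hung, 147 x 22 x 146 mm, starts in the grey tub standing on its two arm tips, brow arch up, held between guide ribs. Origin: midway between the arm tips, at their lower ends. z: up through the brow arch; y: along the 22 mm width of the band; x: across from arm to arm (the arms' inner faces stand 120 mm apart at the tips)
- frame_crown (a point): underside of the frame's inner (padded) brow arch at its middle, 110 mm above the frame's origin: the point that sits on the bar. The inside of the arch has a radius of 62 mm
- frame_grip (a point): middle of the frame's outer arch (the visor mount), 143.5 mm above the frame's origin: a strip 5 mm thick in z and 22 mm wide in y, to be gripped across its 22 mm width; below it is a 24 mm gap to the inner arch
- visor: flat clear visor of the same shield, 146 (x) x 4 (y) x 126 (z) mm, starts standing on its lower edge in the narrow groove of the tub, 76 mm from the frame. Origin: middle of the lower edge. z up, y through the thickness. Its two faces are alike
- visor_grip (a point): middle of the blue clip rail along the visor's top edge (146 mm long, 10 mm thick in y, 16 mm high), 118 mm above the visor's origin
- tub: grey open soak tub, fixed, 182 x 178 x 86 mm with its rim, floor 6 mm thick. Origin: centre of the underside. Ribs on its two end walls (x ends), up to 74 mm high, form a 25 mm groove at y = -36 mm for the frame and a 7 mm groove at y = +40 mm for the visor: lift both straight up
- rail: drying rail, fixed: a pale green drip tray 165 x 205 x 14 mm with a steel bar on two posts. Origin: centre of the underside; the bar runs along its y axis
- bar_mid (a point): top of the steel bar at its middle, 150 mm above the desk; axes as the rail's: y along the bar. The bar is 12 mm thick; the posts stand at y = +-92 mm and are no higher than the bar
- rack: pale green slotted rack, fixed, 165 x 150 mm, slot floor 12 mm high, two rows of round-topped teeth (66 mm high) at x = +-50 mm. Origin: centre of the underside. Four slots, 7 mm wide, run along its x axis at y = -45, -15, +15 and +45 mm
- slot_0 (a point): centre of the floor of the slot at y = -45 mm of the rack; axes as the rack's
- slot_1 (a point): centre of the floor of the slot at y = -15 mm
- slot_2 (a point): centre of the floor of the slot at y = +15 mm
- slot_3 (a point): centre of the floor of the slot at y = +45 mm
- frame_2: a second, equal blue frame, already hanging on the rail, 50 to 66 mm from the middle of the bar; leave it
- visor_2: a second, equal visor, already standing in the rack's slot_3; leave it
- frame_2_crown (a point): underside of the second frame's brow arch at its middle, where it sits on the bar
- timer: white bench timer, 70 x 72 x 18 mm, near the front edge of the desk
- wash_bottle: white half-litre wash bottle with a brown cap, 84 mm thick, 180 mm high, at the back of the desk

How it is judged:
By the outcome, as a careful person would: the job done as asked, in the order asked, and still so for the second after the job is handed in, with the robot touching nothing.
It also fails if it takes over 72 s, if anything falls off the work surface, if the arm or the gripper's body presses on something with over 40 N, if the wrist force passes 120 N, or if a joint passes its speed limit or range.

ROBOT

A 6-joint arm with a two-finger parallel gripper is mounted at the origin on a cart in front of the work surface, level with it; the furniture and walls round the work are solid. World frame = base frame: x ahead of the robot, y to its left, z up, the work surface at z = 0. Lengths are in m, angles in rad, forces in N, time in s.
With the tool pointing down it reaches from about 0.25 to 0.725 m from the base axis. Payload 4 kg.
Tool frame: the origin (TCP) lies midway between the tips of the shut fingers; the grasp point (between the pads) lies 19 mm behind it (bot.grip_depth is the distance from the TCP to the grasp point, in m); z points along the fingers, y is the line along which they close (so a half turn about z gives the same grasp; the last joint's range is limited). The gripper opens to 85 mm and grips with 20 to 120 N. Pads are 22 mm wide; open, the fingers measure 114 mm over their backs; the gripper's body (76 mm by 85 mm) begins 54 mm behind the grasp point. The pads swing forward as they close: fully open they stand 13 mm farther back than shut.
Start: joints at [-1.201, 0.241, 0.005, 1.335, 0, 1.571], TCP at [0.181, -0.466, 0.231] pointing down, gripper open.
Joint ranges: [-2.72, 2.72], [-1.05, 1.87], [-1.09, 1.28], [-1.99, 2.15], [-1.42, 1.44], [-3.14, 3.14]. Speed limits (rad/s): [2.79, 2.79, 3.14, 3.14, 3.14, 3.14].

INTERFACE

Orientations are given as a unit quaternion [x, y, z, w].
In Python, from workcell import bot gives the robot as it stands.
- The arm moves only by the shell command python3 -m creep 'ROWS'. ROWS is JSON, one flat list of numbers, 5 for each row, row after row: the shift along the world's x, y, z in m, then the turn about the world's z in rad, then the finger opening in m, from 0 to 0.0854. In form: [x, y, z, twist, claw, x, y, z, twist, claw, ...]. A call has 1 to 10 rows; each row is the pose to reach, as a shift and turn from the pose commanded when the call began; what a row does not reach only later rows make up. A row lasts 1/12 s, in which the tool goes at most 41.7 mm and 7.16 degrees, less where a joint would pass 70% of its speed; a pose out of reach is approached as far as the arm can. A call with a gripper value outside its range is refused whole. The fingers move at their own pace and stop on an object; the grip force is fixed at half the most. Time passes only in rows, so rows that repeat a pose let the fingers close. It gives the time, the measured TCP pose, the force, the opening and the grip force at its end, in the units of the state.
- bot.get_obs(): the state, without advancing time (a new reading comes with each control period).
- bot.camera(name): name is "side" or "top"; returns a dict with "pixels" (420x560x3 uint8, red, green, blue), "camera_matrix" (3x3 intrinsics, pixels), "extrinsics" (4x4, takes a point from world to camera coordinates). Camera axes: x right, y down, z forward; pixel columns grow to the right and rows downward; lengths in m; the calibration is good to about 2 mm. A picture is of the moment at which its call begins. There is no depth.
- bot.job_done(): hands the job in; it is judged then, once.
Trained networks look in the newest picture that a camera, given by its name, has taken for a name from the list of things; names that differ only in an ending like _2 or _b are one class to them, and where a whole thing is asked for, a point or a joint stands for the part that bears it (a point fixed in the world has none). Each returns a list of dicts, best first, with "score" (0 to 1); they miss things now and then, are a little off and sometimes report something else, mostly with a low value. They report only what shows in the picture. A call takes as long as a camera call.
- bot.look_for(camera, thing): "centre" ([column, row] as shares, 0 to 1, of the picture: columns of its width, rows of its height, amid what is visible of it).
- bot.place_of(camera, thing): "centre" ([column, row] as shares, 0 to 1, of the picture: columns of its width, rows of its height: a listed point, or the origin of a listed thing).
The state is a dict: "clock": time; "joint_pos": joint angles; "joint_vel": joint speeds; "tau": joint torques, N m; "eef_pos": TCP position; "tool_rot": TCP orientation; "ft_force": force on the tool from outside, world axes, zero at the start; "ft_torque": the same for the moment, N m; "grip_width": finger opening in m; "grasp_force": force on a finger pad.
Only numpy, scipy, OpenCV 4.12 (cv2) and the standard library are available. Lean on these libraries where they do the work, as an engineer would, in place of code of your own. Each camera call takes 0.05 s, during which the arm holds its last target. There are 200 camera calls.

## Working session

There is one attempt and no reset: what is moved stays moved. The work goes in short steps, Python scripts to look and compute and a shell command to move; the robot and the scene stay as the last step left them, time stands still between calls to the robot, and variables do not carry over. Pictures are saved under pics/ and viewed, at most 10 in all, crops included, and the job is handed in when it is done.

```bash
ls; mkdir -p pics; cat > h.py <<'E'
from workcell import bot
import numpy as np, cv2
from scipy.optimize import least_squares
def cams(): return {n:bot.camera(n) for n in ("side","top")}
def find(n,t,k=3): return [(round(d["score"],2),np.array(d["centre"])*[560,420]) for d in bot.place_of(n,t)[:k]]
def ray(c,px):
    K=c["camera_matrix"];E=np.array(c["extrinsics"]);R=E[:3,:3];o=-R.T@E[:3,3]
    d=R.T@np.linalg.inv(K)@[px[0],px[1],1];return o,d/np.linalg.norm(d)
def atz(c,px,z):
    o,d=ray(c,px);return o+d*(z-o[2])/d[2]
def tri(c1,p1,c2,p2):
    o1,d1=ray(c1,p1);o2,d2=ray(c2,p2)
    s=np.linalg.lstsq(np.c_[d1,-d2],o2-o1,rcond=None)[0]
    a=o1+s[0]*d1;b=o2+s[1]*d2;return (a+b)/2,np.linalg.norm(a-b)
def proj(c,p):
    E=np.array(c["extrinsics"]);q=np.array(c["camera_matrix"])@(E[:3,:3]@p+E[:3,3]);return q[:2]/q[2]
E
python3 - <<'E'
from h import *
np.set_printoptions(precision=4,suppress=True)
C=cams()
for n in C:
    cv2.imwrite(f"pics/{n}0.png",C[n]["pixels"][:,:,::-1])
    print(n,ray(C[n],(280,210)))
H=dict(frame=.006,frame_crown=.116,frame_grip=.1495,visor=.006,visor_grip=.124,tub=0,rail=0,bar_mid=.15,rack=0,slot_0=.012,slot_1=.012,slot_2=.012,slot_3=.012,frame_2_crown=.15)
for t in H:
    for n in C:
        print(t,n,[(s,p.round(1),atz(C[n],p,H[t]).round(4)[:2]) for s,p in find(n,t,2)])
E
```

```text
pics
side (array([0.4934, 1.0167, 0.5828]), array([ 0.0784, -0.8964, -0.4363]))
top (array([0.4883, 0.0708, 1.1698]), array([ 0.0907,  0.0534, -0.9944]))
frame side []
frame top [(0.68, array([317.2, 228.5]), array([0.5387, 0.0267]))]
frame_crown side [(0.6, array([294.2, 206.8]), array([0.543 , 0.0351]))]
frame_crown top [(0.79, array([316.7, 224.7]), array([0.5438, 0.0319]))]
frame_grip side [(0.73, array([294.2, 195. ]), array([0.5436, 0.0367])), (0.71, array([377.9, 277.7]), array([0.3748, 0.3801]))]
frame_grip top [(0.91, array([313.7, 221.9]), array([0.5494, 0.0405]))]
visor side [(0.78, array([309.2, 214.8]), array([ 0.5061, -0.1449])), (0.57, array([379.7, 275.8]), array([0.3304, 0.161 ]))]
visor top [(0.84, array([371.3, 236.1]), array([ 0.514 , -0.1278])), (0.63, array([287.1, 228.7]), array([0.5397, 0.1136]))]
visor_grip side [(0.89, array([293.4, 218.6]), array([0.5401, 0.1171]))]
visor_grip top [(0.73, array([286.3, 227.8]), array([0.5368, 0.1114]))]
tub side [(0.95, array([296.3, 253.4]), array([0.5327, 0.0711]))]
tub top [(0.61, array([301.9, 228.6]), array([0.5394, 0.
[... 547 characters left out ...]
 -0.1907])), (0.7, array([379.9, 235.7]), array([ 0.5145, -0.1513]))]
slot_1 side []
slot_1 top [(0.78, array([393.9, 237.5]), array([ 0.5087, -0.1907])), (0.7, array([379.9, 235.7]), array([ 0.5145, -0.1513]))]
slot_2 side []
slot_2 top [(0.78, array([393.9, 237.5]), array([ 0.5087, -0.1907])), (0.7, array([379.9, 235.7]), array([ 0.5145, -0.1513]))]
slot_3 side []
slot_3 top [(0.78, array([393.9, 237.5]), array([ 0.5087, -0.1907])), (0.7, array([379.9, 235.7]), array([ 0.5145, -0.1513]))]
frame_2_crown side [(0.89, array([300.8, 237.1]), array([0.517, 0.25 ]))]
frame_2_crown top [(0.68, array([231.3, 228.7]), array([0.5359, 0.2507])), (0.65, array([290.1, 228.3]), array([0.5341, 0.1008]))]
```

```bash
python3 -c "
import json
from workcell import bot
print(bot.get_obs(),bot.grip_depth)"
```

```text
{'clock': 1.5, 'joint_pos': array([-1.20099686e+00,  2.40607658e-01,  5.00767095e-03,  1.33521071e+00,
       -2.83419461e-05,  1.57076557e+00]), 'joint_vel': array([ 1.28240613e-03,  3.29131524e-04, -3.24278308e-04,  5.64309746e-04,
        1.31200627e-03, -8.44125983e-05]), 'tau': array([-6.11719643e-04, -3.72207212e+01,  2.52690750e+01,  1.30578450e-03,
       -7.51076504e-05,  8.95309256e-06]), 'eef_pos': array([ 0.18070578, -0.46620192,  0.23130557]), 'tool_rot': array([ 9.82951862e-01,  1.83863094e-01, -1.52499569e-05, -4.45560551e-06]), 'ft_force': array([ 0.37514497,  0.31372499, -0.04850156]), 'ft_torque': array([ 0.02927302, -0.0203191 ,  0.0237658 ]), 'grasp_force': 0.0, 'grip_width': 0.0853167062371088} 0.0187
```

View pics/side0.png

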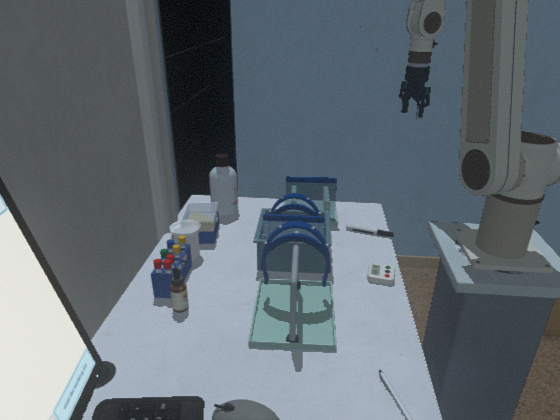

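View pics/top0.png

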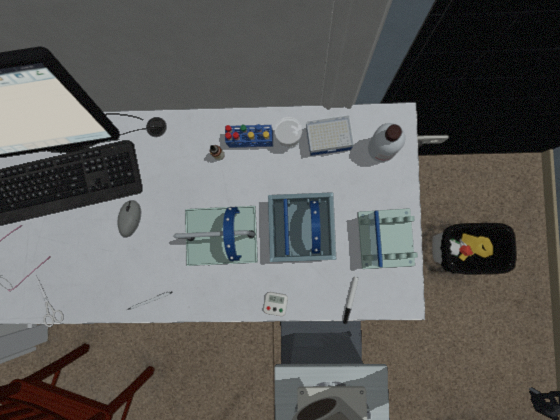

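```bash
python3 - <<'E'
import cv2
a=cv2.imread("pics/top0.png")
cv2.imwrite("pics/z1.png",cv2.resize(a[185:275,170:335],None,fx=4.8,fy=4.8,interpolation=cv2.INTER_CUBIC))
b=cv2.imread("pics/side0.png")
z=[cv2.resize(a[195:285,340:430],(400,400),interpolation=cv2.INTER_CUBIC),cv2.resize(b[165:265,240:340],(400,400),interpolation=cv2.INTER_CUBIC)]
cv2.imwrite("pics/z2.png",cv2.hconcat(z))
E
```

```text
(no output)
```

View pics/z1.png

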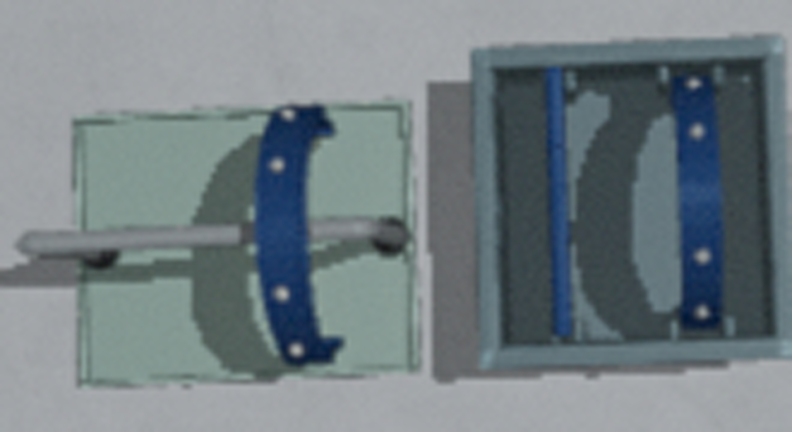

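View pics/z2.png

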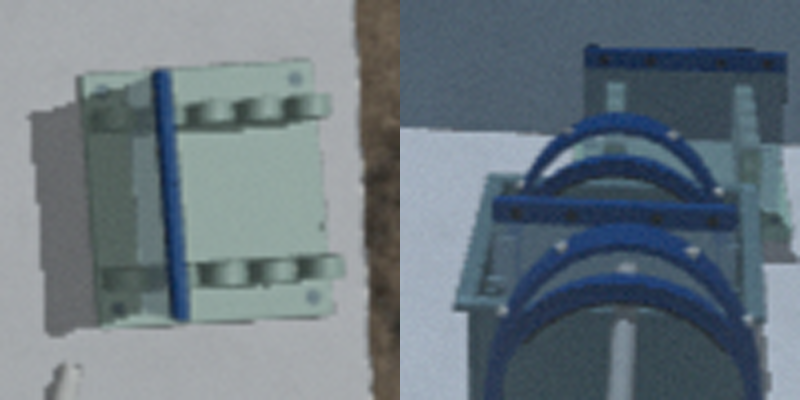

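```bash
cat > m.py <<'E'
from h import *
np.set_printoptions(precision=4,suppress=True)
def rect(c,pts,z,lx,ly):
    P=np.array([atz(c,p,z)[:2] for p in pts]) # TL,TR,BR,BL in the image: (+x,+y),(+x,-y),(-x,-y),(-x,+y)
    L=np.array([[1,1],[1,-1],[-1,-1],[-1,1]])*[lx/2,ly/2]
    f=lambda q:((L@np.array([[np.cos(q[2]),np.sin(q[2])],[-np.sin(q[2]),np.cos(q[2])]])+q[:2])-P).ravel()
    r=least_squares(f,[*P.mean(0),0]);return r.x,np.abs(r.fun).max()
def blue(c,box,z):
    """centre and direction angle of a blue strip in the image box, at height z"""
    x0,y0,x1,y1=box;im=cv2.cvtColor(c["pixels"],cv2.COLOR_RGB2HSV)[y0:y1,x0:x1]
    m=((im[...,0]>105)&(im[...,0]<125)&(im[...,1]>150)).astype(np.uint8)
    m=m*(cv2.connectedComponents(m)[1]==1+np.argmax([ (cv2.connectedComponents(m)[1]==i).sum() for i in range(1,cv2.connectedComponents(m)[0])]))
    ys,xs=np.nonzero(m);(cx,cy),(w,h),a=cv2.minAreaRect(np.c_[xs,ys].astype(np.float32))
    P=np.array([atz(c,(x+x0,y+y0),z)[:2] for x,y in zip(xs,ys)])
    d=cv2.fitLine(P.astype(np.float32),cv2.DIST_L2,0,.01,.01).ravel()
    u=d[:2]*np.sign(d[0]);t=(P-P.mean(0))@u;n=(P-P.mean(0))@[-u[1],u[0]]
    mid=P.mean(0)+u*(t.min()+t.max())/2
    return mid,np.degrees(np.arctan2(u[1],u[0])),np.ptp(t),np.ptp(n),len(xs)
E
python3 - <<'E'
from m import *
C=cams();T=C["top"];S=C["side"]
a=lambda L:[(170+x/4.8-.4,185+y/4.8-.4) for x,y in L]
b=lambda L:[(340+x/4.444-.4,195+y/4.444-.4) for x,y in L]
print("tub",rect(T,a([(474,48),(783,37),(797,356),(484,368)]),.086,.182,.178))
print("rail",rect(T,a([(75,120),(408,101),(416,370),(80,385)]),.014,.165,.205))
print("rack",rect(T,b([(80,75),(312,60),(332,315),(100,327)]),.012,.165,.150))
print("visor",blue(T,(280,195,292,258),.130)); print("frame",blue(T,(306,195,325,260),.14))
print("visor2",blue(T,(370,205,385,270),.136)); print("frame2",blue(T,(220,200,245,265),.18))
for z,L in ((.066,b([(217,100),(262,98),(308,95)])),(.066,b([(227,260),(277,257),(322,255)]))):
    print("teeth",[atz(T,p,z)[:2] for p in L])
E
```

```text
tub (array([0.5413, 0.0712, 0.0184]), np.float64(0.0017355263903106322))
rail (array([0.5238, 0.3062, 0.0281]), np.float64(0.0030130798776453194))
rack (array([ 0.5073, -0.168 ,  0.0422]), np.float64(0.001600088537201616))
visor (array([0.5403, 0.1129]), np.float32(1.2471347), np.float64(0.14281166145193142), np.float64(0.007831562109313855), 152)
frame (array([0.5385, 0.0368]), np.float32(1.0133338), np.float64(0.13118784687448404), np.float64(0.022017136151516816), 354)
visor2 (array([ 0.5062, -0.1219]), np.float32(2.5950603), np.float64(0.13778883156464927), np.float64(0.007798676460778494), 142)
frame2 (array([0.5215, 0.2496]), np.float32(2.025592), np.float64(0.12837503332822842), np.float64(0.03889778198314232), 443)
teeth [array([ 0.5636, -0.1658]), array([ 0.5643, -0.1932]), array([ 0.5656, -0.2212])]
teeth [array([ 0.4657, -0.1683]), array([ 0.467 , -0.1986]), array([ 0.4678, -0.2258])]
```

```bash
python3 -m creep '[0.02,0.03,0.01,-0.03,0.05, 0.05,0.07,0.03,-0.1,0.05, 0.361,0.502,0.03,-0.351,0.05, 0.361,0.502,0.03,-0.351,0.05, 0.361,0.502,0.03,-0.351,0.05, 0.361,0.502,0.03,-0.351,0.05, 0.361,0.502,0.03,-0.351,0.05, 0.361,0.502,0.03,-0.351,0.05, 0.361,0.502,0.03,-0.351,0.05, 0.361,0.502,0.03,-0.351,0.05]'
python3 - <<'E'
from m import *
C=cams();T=C["top"];S=C["side"]
a=lambda L:[(170+x/4.8-.4,185+y/4.8-.4) for x,y in L]
for p in a([(35,243),(130,239.5),(230,234.5),(315,233),(365,229)]): print("bar",atz(T,p,.148)[:2])
for t in ("visor_grip","frame_grip","frame_crown"):
    p=find("side",t,1);q=find("top",t,1)
    if p and q: print(t,tri(S,p[0][1],T,q[0][1]))
E
```

```text
clock: 2.43
eef_pos: [0.4133, -0.1421, 0.2598]
tool_rot: [1.0, 0.009, 0.0, 0.0]
ft_force: [0.8, -1.0, -0.8]
grip_width: 0.05
grasp_force: 0.0
bar [0.5218 0.3914]
bar [0.5228 0.3402]
bar [0.5245 0.2865]
bar [0.5245 0.241 ]
bar [0.5261 0.2143]
visor_grip (array([ 0.5316, -0.1618, -0.017 ]), np.float64(0.05809189589300798))
frame_grip (array([0.5444, 0.035 , 0.1503]), np.float64(0.004586930701503223))
frame_crown (array([0.5436, 0.0347, 0.1155]), np.float64(0.005819417186814387))
```

```bash
python3 -m creep '[0.024,0.033,0,0,0.05, 0.048,0.066,0,0,0.05, 0.072,0.099,0,0,0.05, 0.096,0.132,0,0,0.05, 0.115,0.16,0,0,0.05, 0.126,0.175,0,0,0.05, 0.126,0.175,0,0,0.05, 0.126,0.175,0,0,0.05, 0.126,0.175,0,0,0.05]'
python3 - <<'E'
from m import *
C=cams()
a=[cv2.resize(C["top"]["pixels"][170:290,240:340],(330,396)),cv2.resize(C["side"]["pixels"][120:260,230:340],(330,396))]
cv2.imwrite("pics/g1.png",cv2.hconcat(a)[:,:,::-1]);print(bot.get_obs()["eef_pos"])
E
```

```text
clock: 3.58
eef_pos: [0.5381, 0.0189, 0.2594]
tool_rot: [1.0, 0.016, -0.001, -0.004]
ft_force: [0.4, -0.1, -0.3]
grip_width: 0.05
grasp_force: 0.0
[0.5381 0.019  0.2598]
```

```bash
python3 -m creep '[0.004,0.0168,-0.02,0,0.05, 0.004,0.0168,-0.04,0,0.05, 0.004,0.0168,-0.06,0,0.05, 0.004,0.0168,-0.07,0,0.05, 0.004,0.0168,-0.07,0,0.05]'
python3 - <<'E'
from m import *
C=cams()
a=[cv2.resize(C["top"]["pixels"][170:290,240:340],(330,396)),cv2.resize(C["side"]["pixels"][120:260,230:340],(330,396))]
cv2.imwrite("pics/g1.png",cv2.hconcat(a)[:,:,::-1]);o=bot.get_obs();print(o["eef_pos"],o["tool_rot"])
E
```

```text
clock: 4.1
eef_pos: [0.541, 0.0285, 0.1872]
tool_rot: [1.0, 0.023, -0.003, -0.007]
ft_force: [0.2, 0.8, -1.1]
grip_width: 0.0502
grasp_force: 0.0
[0.543  0.0289 0.1901] [ 0.9997  0.0229 -0.0001 -0.0074]
```

View pics/g1.png

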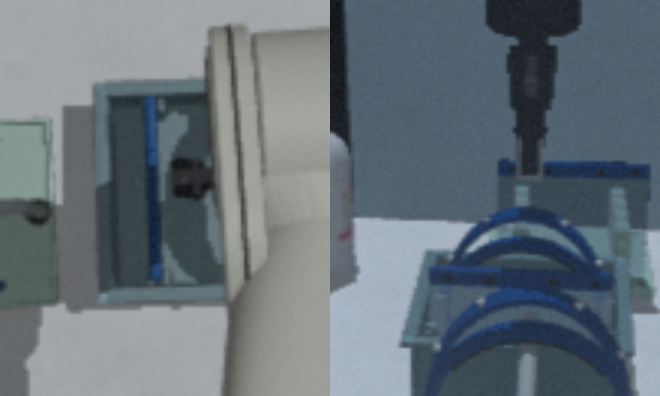

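```bash
python3 -m creep '[0,0,0,0,0.05, 0,0,0,0,0.05, 0,0,0,0,0.05]'
python3 -c "
from workcell import bot
o=bot.get_obs()
for k in o: print(k,o[k])"
```

```text
clock: 4.45
eef_pos: [0.5439, 0.0294, 0.1908]
tool_rot: [1.0, 0.023, 0.001, -0.007]
ft_force: [-0.9, -0.1, 0.3]
grip_width: 0.0499
grasp_force: 0.0
clock 4.45
joint_pos [0.04578207 0.34700477 0.04448794 1.26598404 0.01479338 3.1405541 ]
joint_vel [ 0.00316569  0.00432707 -0.00758252 -0.00140502  0.00019555  0.0004862 ]
tau [-5.10000950e-02 -4.18588650e+01  2.48281163e+01 -6.59370708e-03
  4.55099903e-02 -2.39839773e-05]
eef_pos [0.54392592 0.0294138  0.19076079]
tool_rot [ 9.99697786e-01  2.34160058e-02  9.81943885e-04 -7.42043826e-03]
ft_force [-0.8682639  -0.09434121  0.31989494]
ft_torque [-0.00051036 -0.00957607  0.007621  ]
grasp_force 0.0
grip_width 0.04994849726400808
```

```bash
python3 -m creep '[0,0,0.01,0.12,0.05, 0,0,0.02,0.24,0.05, 0,0,0.03,0.36,0.05, 0,0,0.03,0.48,0.05, 0,0,0.03,0.6,0.05, 0,0,0.03,0.72,0.05, 0,0,0.03,0.84,0.05, 0,0,0.03,0.96,0.05, 0,0,0.03,1.08,0.05, 0,0,0.03,1.2,0.05]'
python3 -m creep '[0,0,0,0.12,0.05, 0,0,0,0.24,0.05, 0,0,0,0.36,0.05, 0,0,0,0.48,0.05, 0,0,0,0.6,0.05, 0,0,0,0.72,0.05, 0,0,0,0.84,0.05, 0,0,0,0.96,0.05, 0,0,0,1.08,0.05, 0,0,0,1.2,0.05]'
python3 -c "
from workcell import bot
o=bot.get_obs()
for k in o: print(k,o[k])"
```

```text
clock: 5.28
eef_pos: [0.5435, 0.0295, 0.2202]
tool_rot: [0.81, 0.586, -0.004, -0.006]
ft_force: [-0.4, 0.0, -0.5]
grip_width: 0.05
grasp_force: 0.0
clock: 6.12
eef_pos: [0.5435, 0.0295, 0.2202]
tool_rot: [0.338, 0.941, -0.007, -0.002]
ft_force: [-0.4, 0.6, -0.7]
grip_width: 0.0497
grasp_force: 0.0
clock 6.1167
joint_pos [ 0.06037377  0.34060701  0.11275892  1.35173065 -0.01088644  0.74909916]
joint_vel [ 0.00893894 -0.01077554 -0.01712169 -0.01982285 -0.01581944 -1.41641977]
tau [-3.05431872e-02 -4.19467878e+01  2.52817404e+01  9.61873191e-02
 -2.33881659e-02  1.17931757e+00]
eef_pos [0.54353361 0.0295451  0.22017766]
tool_rot [ 0.3375661   0.94127585 -0.00673249 -0.00189297]
ft_force [-0.41963346  0.6273743  -0.72723258]
ft_torque [0.02899198 0.00848973 0.04303178]
grasp_force 0.0
grip_width 0.049683301176622244
```

```bash
python3 -m creep '[0,0.002,0,0.12,0.05, -0.001,0.004,0,0.24,0.05, -0.0015,0.006,0,0.36,0.05, -0.0015,0.006,0,0.48,0.05, -0.0015,0.006,0,0.6,0.05, -0.0015,0.006,0,0.713,0.05, -0.0015,0.006,-0.02,0.713,0.05, -0.0015,0.006,-0.04,0.713,0.05, -0.0015,0.006,-0.05,0.713,0.05, -0.0015,0.006,-0.05,0.713,0.05]'
python3 - <<'E'
from m import *
C=cams()
a=[cv2.resize(C["top"]["pixels"][170:290,240:340],(330,396)),cv2.resize(C["side"]["pixels"][120:260,230:340],(330,396))]
cv2.imwrite("pics/g2.png",cv2.hconcat(a)[:,:,::-1]);o=bot.get_obs();print(o["eef_pos"],o["tool_rot"],o["joint_pos"])
E
```

```text
clock: 6.95
eef_pos: [0.54, 0.0354, 0.1673]
tool_rot: [-0.009, 1.0, -0.008, -0.002]
ft_force: [0.1, 0.3, 0.4]
grip_width: 0.0501
grasp_force: 0.0
[0.5418 0.0355 0.1699] [-0.0092  0.9999 -0.0074  0.0001] [ 0.0737  0.3588  0.0057  1.2185 -0.0148  0.0553]
```

View pics/g2.png

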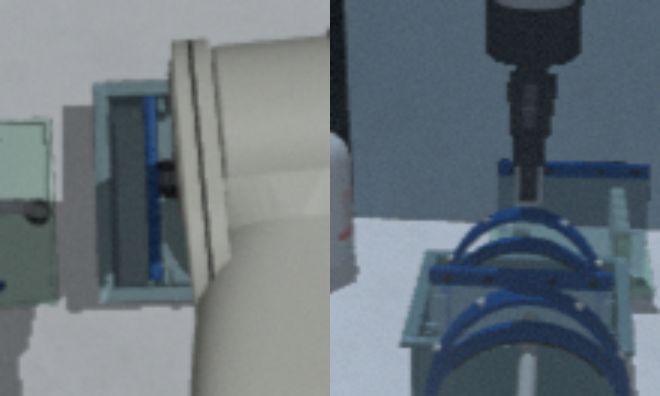

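The side view shows the fingers above the middle of the arch (column ~530 of the crop against ~525). Descend and grip.

```bash
python3 -m creep '[0,0.0005,-0.015,0,0.05, 0,0.0005,-0.03,0,0.05, 0,0.0005,-0.041,0,0.05, 0,0.0005,-0.041,0,0.05, 0,0.0005,-0.041,0,0.02, 0,0.0005,-0.041,0,0.01, 0,0.0005,-0.041,0,0.01, 0,0.0005,-0.041,0,0.01, 0,0.0005,-0.041,0,0.01, 0,0.0005,-0.041,0,0.01]'
```

```text
clock: 7.88
eef_pos: [0.5429, 0.0361, 0.1302]
tool_rot: [-0.009, 1.0, -0.007, 0.002]
ft_force: [-0.7, -0.3, 5.9]
grip_width: 0.0205
grasp_force: 58.8
```

```bash
python3 -m creep '[0,0,0.01,0,0.01, 0,0,0.03,0,0.01, 0,0,0.05,0,0.01, 0,0,0.075,0,0.01, 0,0,0.1,0,0.01, 0,0,0.125,0,0.01, 0,0,0.15,0,0.01, 0,0,0.175,0,0.01, 0,0,0.195,0,0.01, 0,0,0.205,0,0.01]'
python3 -m creep '[0,0.0,0,0,0.01, 0,0,0,0,0.01]'
python3 - <<'E'
from m import *
C=cams();print(find("side","frame_crown"),find("side","frame_grip"),find("top","frame_grip"))
c=C["side"];o=bot.get_obs();print(o["eef_pos"],o["tool_rot"],o["grasp_force"],proj(c,o["eef_pos"]+[0,0,.019]))
a=[cv2.resize(C["top"]["pixels"][170:290,240:340],(330,396)),cv2.resize(C["side"]["pixels"][100:260,220:350],(325,400))[:396]]
cv2.imwrite("pics/g3.png",cv2.hconcat(a)[:,:,::-1])
E
```

```text
clock: 8.72
eef_pos: [0.5422, 0.0359, 0.3372]
tool_rot: [-0.009, 1.0, -0.007, 0.002]
ft_force: [0.6, 0.2, 0.2]
grip_width: 0.0202
grasp_force: 58.7
clock: 8.88
eef_pos: [0.5418, 0.0359, 0.334]
tool_rot: [-0.009, 1.0, -0.007, 0.001]
ft_force: [-0.2, 0.7, -1.0]
grip_width: 0.0206
grasp_force: 58.7
[(0.92, array([296.184, 127.512]))] [(0.87, array([297.472, 113.484])), (0.67, array([224.392, 207.816]))] []
[0.5411 0.0359 0.3322] [-0.0092  0.9999 -0.0075 -0.0012] 58.671404755077674 [297.3672 114.7085]
```

View pics/g3.png

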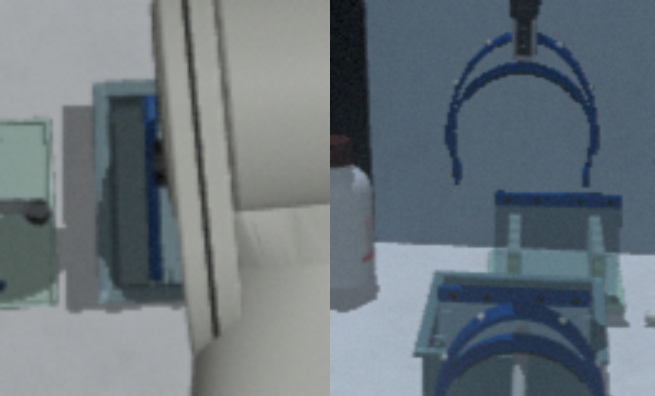

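```bash
python3 -m creep '[-0.001,0.015,0.003,0,0.01, -0.003,0.04,0.005,0,0.01, -0.005,0.07,0.005,0,0.01, -0.007,0.105,0.005,0,0.01, -0.009,0.14,0.005,0.003,0.01, -0.011,0.175,0.005,0.005,0.01, -0.013,0.21,0.005,0.007,0.01, -0.015,0.245,0.005,0.007,0.01, -0.017,0.275,0.005,0.007,0.01, -0.018,0.29,0.005,0.007,0.01]'
python3 -m creep '[0,0.007,0,0,0.01, 0,0.009,0,0,0.01, 0,0.009,0,0,0.01, 0,0.009,0,0,0.01, 0,0.009,0,0,0.01]'
python3 - <<'E'
from m import *
C=cams();print(find("side","frame_crown"),find("side","frame_grip"),find("top","frame_grip"),find("side","bar_mid"))
c=C["side"];o=bot.get_obs();print(o["eef_pos"],o["tool_rot"],o["joint_pos"],o["grasp_force"],proj(c,o["eef_pos"]+[0,0,.019]))
p=o["eef_pos"]
for y in (.29,.335,.39): print(proj(c,np.array([.5228-(y-.34)*.025,y,.15])))
a=[cv2.resize(C["top"]["pixels"][170:290,150:290],(462,396)),cv2.resize(C["side"]["pixels"][30:360,220:370],(180,396))]
cv2.imwrite("pics/g4.png",cv2.hconcat([a[0],cv2.resize(C["side"]["pixels"][50:350,230:360],(172,396))])[:,:,::-1])
a=C["side"]["pixels"][70:370,220:370];cv2.imwrite("pics/g4.png",cv2.resize(a,(300,600),interpolation=cv2.INTER_CUBIC)[:,:,::-1])
E
```

```text
clock: 9.97
eef_pos: [0.5225, 0.3296, 0.3368]
tool_rot: [-0.014, 1.0, -0.007, -0.001]
ft_force: [0.4, 1.0, -0.5]
grip_width: 0.0205
grasp_force: 58.7
clock: 10.38
eef_pos: [0.5241, 0.3335, 0.3388]
tool_rot: [-0.012, 1.0, -0.008, 0.0]
ft_force: [0.4, -0.7, -0.0]
grip_width: 0.0203
grasp_force: 58.8
[(0.92, array([296.184, 172.62 ]))] [(0.82, array([296.408, 152.292]))] [(0.56, array([176.792, 233.1  ])), (0.44, array([230.104, 230.706]))] [(0.94, array([292.488, 255.318]))]
[0.5239 0.3344 0.3388] [-0.0122  0.9999 -0.0073  0.0003] [ 0.5743  0.5071  0.6709  1.7418 -0.0127  0.5499] 58.75822733680252 [297.9969 153.0543]
[296.264  246.8482]
[295.4962 259.1115]
[294.4461 275.8826]
```

View pics/g4.png

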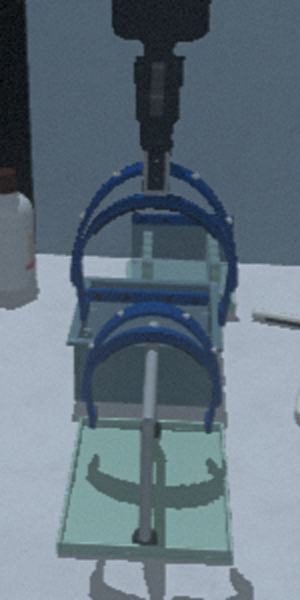

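```bash
python3 - <<'E'
from m import *
C=cams();S=C["side"]
def aty(c,p,y):
    o,d=ray(c,p);return o+d*(y-o[1])/d[1]
for _ in range(3):
    bot.camera("side")
    print("crown",aty(S,find("side","frame_crown")[0][1],.334),"grip",aty(S,find("side","frame_grip")[0][1],.334),"barmid",atz(S,find("side","bar_mid")[0][1],.15))
    print(bot.get_obs()["eef_pos"])
im=S["pixels"].astype(int)
for r in (252,258,264,270,276,282,288,294,300,306):
    row=im[r,275:315]; g=row.sum(1); sat=row.max(1)-row.min(1)
    k=np.nonzero(sat<18)[0]; k=k[(k>8)&(k<32)]
    if len(k): print(r,k.min()+275,k.max()+275,atz(S,((k.min()+k.max())/2+275,r),.15)[:2])
E
```

```text
Traceback (most recent call last):
IndexError: list index out of range
```

```bash
python3 - <<'E'
from m import *
C=cams();S=C["side"]
def aty(c,p,y):
    o,d=ray(c,p);return (o+d*(y-o[1])/d[1]).round(4)
for _ in range(2):
    bot.camera("side")
    print([aty(S,p,.334) for t in("frame_crown","frame_grip") for s,p in find("side",t)],[atz(S,p,.15).round(4) for s,p in find("side","bar_mid")],bot.get_obs()["eef_pos"])
im=S["pixels"].astype(int)
for r in (256,264,272,280,290):
    print(r,[f"{v.max()-v.min()}/{v.sum()//3}" for v in im[r,284:306]])
E
```

```text
[array([0.5268, 0.334 , 0.3257]), array([0.5253, 0.334 , 0.3536])] [array([0.525 , 0.3069, 0.15  ])] [0.5237 0.335  0.3384]
[array([0.5271, 0.334 , 0.3302]), array([0.5263, 0.334 , 0.3576]), array([0.527, 0.334, 0.358])] [array([0.53  , 0.3128, 0.15  ]), array([0.3725, 0.3823, 0.15  ])] [0.5237 0.335  0.3385]
256 ['27/68', '23/74', '26/67', '27/70', '23/71', '22/69', '25/73', '24/74', '20/91', '23/126', '26/138', '28/139', '27/133', '22/120', '23/89', '24/70', '24/71', '24/72', '25/68', '28/70', '25/73', '21/70']
264 ['23/72', '26/71', '22/70', '23/71', '24/75', '24/69', '21/71', '23/85', '22/121', '25/135', '27/138', '24/137', '25/129', '20/112', '19/83', '26/70', '24/74', '24/72', '22/75', '24/69', '21/74', '26/72']
272 ['18/102', '16/104', '18/104', '16/101', '17/102', '15/104', '16/102', '19/106', '26/127', '26/137', '25/140', '24/136', '22/123', '18/102', '17/86', '23/86', '19/86', '21/85', '22/86', '23/79', '20/79', '21/82']
280 ['23/103', '23/105', '22/104', '22/105', '24/102', '22/111', '23/103', '21/115', '19/114', '19/95', '18/101', '23/119', '20/111', '19/90', '18/100', '27/127', '36/148', '36/157', '36/156', '29/144', '29/145', '29/139']
290 ['36/145', '36/146', '31/146', '34/147', '35/146', '34/138', '28/106', '20/89', '18/89', '20/92', '17/92', '18/92', '18/83', '19/85', '23/88', '27/102', '34/144', '37/145', '36/146', '34/143', '34/144', '32/146']
```

```bash
python3 -m creep '[-0.001,0,-0.01,0,0.01, -0.003,0,-0.03,0,0.01, -0.003,0,-0.055,0,0.01, -0.003,0,-0.08,0,0.01, -0.003,0,-0.105,0,0.01, -0.003,0,-0.125,0,0.01, -0.003,0,-0.145,0,0.01, -0.003,0,-0.157,0,0.01, -0.003,0,-0.162,0,0.01, -0.003,0,-0.162,0,0.01]'
python3 -m creep '[0,0,-0.003,0,0.01, 0,0,-0.006,0,0.01, 0,0,-0.008,0,0.01, 0,0,-0.01,0,0.01, 0,0,-0.01,0,0.01]'
python3 - <<'E'
from m import *
C=cams();a=C["side"]["pixels"][130:330,230:360];cv2.imwrite("pics/g5.png",cv2.resize(a,(390,600),interpolation=cv2.INTER_CUBIC)[:,:,::-1])
print(bot.get_obs())
E
```

```text
clock: 12.27
eef_pos: [0.5199, 0.3344, 0.1749]
tool_rot: [-0.013, 1.0, -0.008, -0.001]
ft_force: [0.5, 0.1, -0.7]
grip_width: 0.0202
grasp_force: 58.8
clock: 12.68
eef_pos: [0.5207, 0.335, 0.1665]
tool_rot: [-0.013, 1.0, -0.007, 0.0]
ft_force: [-0.9, -0.1, -1.7]
grip_width: 0.0203
grasp_force: 58.8
{'clock': 12.7833, 'joint_pos': array([ 0.5778,  0.5156,  0.2413,  1.3039, -0.0126,  0.5526]), 'joint_vel': array([-0.0016, -0.0006, -0.0005,  0.    , -0.0005,  0.0005]), 'tau': array([  0.0007, -50.001 ,  25.1491,   0.0515,  -0.0425,   0.    ]), 'eef_pos': array([0.5207, 0.335 , 0.1667]), 'tool_rot': array([-0.0127,  0.9999, -0.0073,  0.0003]), 'ft_force': array([-1.0271,  0.0921, -0.6522]), 'ft_torque': array([ 0.0319, -0.0074, -0.0058]), 'grasp_force': 58.76672533151577, 'grip_width': 0.02037975202524421}
```

View pics/g5.png

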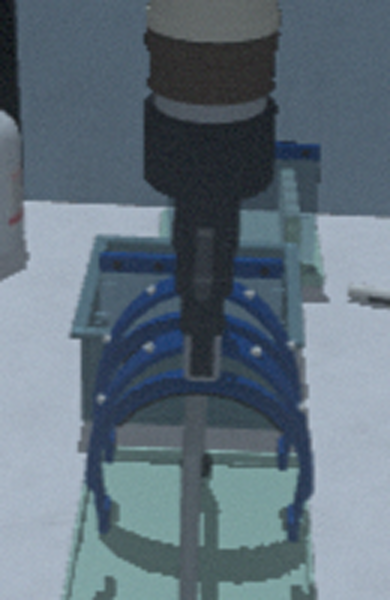

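```bash
python3 - <<'E'
from m import *
C=cams();S=C["side"]
def aty(c,p,y):
    o,d=ray(c,p);return (o+d*(y-o[1])/d[1]).round(4)
hs=cv2.cvtColor(S["pixels"],cv2.COLOR_RGB2HSV);m=(hs[...,0]>105)&(hs[...,0]<125)&(hs[...,1]>130)
for r in range(256,302,5):
    k=np.nonzero(m[r,255:340])[0]+255
    if len(k): a=aty(S,(k.min(),r),.346);b=aty(S,(k.max(),r),.346);print(r,k.min(),k.max(),a,b,((a+b)/2)[0])
im=S["pixels"].astype(int)
for r in (268,274,280): print(r,im[r,282:308].sum(1)//3)
print([ (s,p,aty(S,p,.335)) for t in("frame_crown","frame_grip") for s,p in find("side",t)])
E
```

```text
256 263 325 [0.5829 0.346  0.1599] [0.4686 0.346  0.1672] 0.5257499999999999
261 266 326 [0.5774 0.346  0.1493] [0.4662 0.346  0.1565] 0.5218
266 272 325 [0.5661 0.346  0.1389] [0.4674 0.346  0.1455] 0.51675
271 329 329 [0.4594 0.346  0.135 ] [0.4594 0.346  0.135 ] 0.4594
276 266 324 [0.5776 0.346  0.1156] [0.4681 0.346  0.1232] 0.52285
281 262 323 [0.5854 0.346  0.1035] [0.4693 0.346  0.1118] 0.52735
296 265 265 [0.5799 0.346  0.0685] [0.5799 0.346  0.0685] 0.5799
301 326 327 [0.4611 0.346  0.0655] [0.4592 0.346  0.0657] 0.46015
268 [75 74 75 72 71 69 75 69 69 74 79 81 84 80 84 76 75 69 74 67 69 68 71 70
 73 68]
274 [104 106 104 106 102 104 104 102  97  83  80  80  82  84  84  85  96 103
 102 104 102 104 103 103 104 100]
280 [102 102 101 102 102 105 105 106  98  85  87  86  92  89  86  84  94 128
 149 159 155 147 143 141 138 140]
[(0.72, array([296.016, 255.486]), array([0.5221, 0.335 , 0.158 ])), (0.78, array([295.008, 244.482]), array([0.5246, 0.335 , 0.1817]))]
```

```bash
python3 -m creep '[0.002,0,0,0,0.01, 0.002,0,-0.001,0,0.01, 0.002,0,-0.002,0,0.01, 0.002,0,-0.003,0,0.01, 0.002,0,-0.003,0,0.01]'
```

```text
clock: 13.4
eef_pos: [0.523, 0.3351, 0.1645]
tool_rot: [-0.013, 1.0, -0.007, 0.001]
ft_force: [-0.6, 0.4, 3.8]
grip_width: 0.0203
grasp_force: 59.2
```

Contact is just beginning (3.8 N). Release and check.

```bash
python3 -m creep '[0,0,0,0,0.025, 0,0,0,0,0.03, 0,0,0,0,0.04, 0,0,0,0,0.045, 0,0,0,0,0.045, 0,0,0.01,0,0.045, 0,0,0.03,0,0.045, 0,0,0.06,0,0.045, 0,0,0.09,0,0.045, 0,0,0.1,0,0.045]'
python3 - <<'E'
from m import *
C=cams();a=C["side"]["pixels"][130:330,230:360];b=C["top"]["pixels"][170:290,150:290]
cv2.imwrite("pics/g6.png",cv2.hconcat([cv2.resize(a,(390,600),interpolation=cv2.INTER_CUBIC),cv2.resize(b,(400,600)) ])[:,:,::-1])
E
```

```text
clock: 14.23
eef_pos: [0.5241, 0.3359, 0.2695]
tool_rot: [-0.013, 1.0, -0.005, 0.004]
ft_force: [0.9, -0.3, 1.6]
grip_width: 0.0454
grasp_force: 0.0
```

View pics/g6.png

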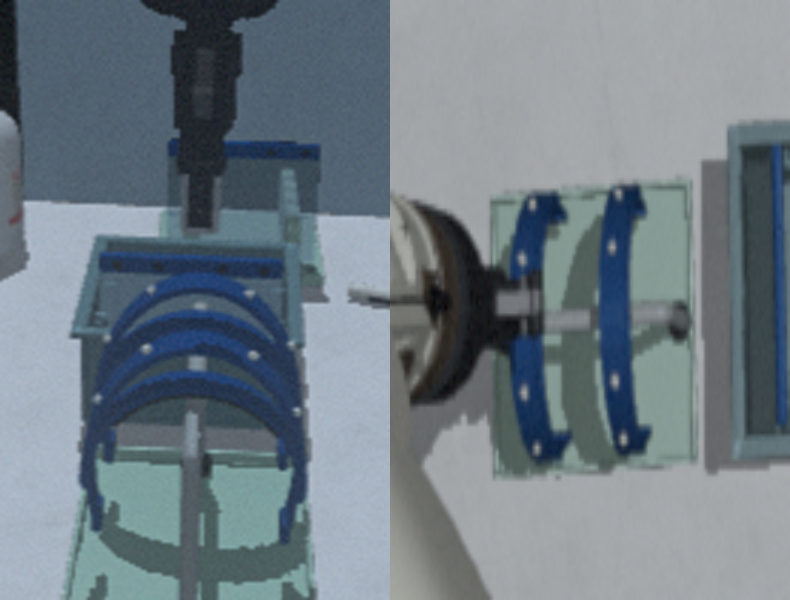

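```bash
python3 -m creep '[0.002,-0.025,0,0,0.03, 0.005,-0.06,0,-0.006,0.03, 0.008,-0.1,0,-0.006,0.03, 0.011,-0.14,0,-0.006,0.03, 0.015,-0.18,0,-0.006,0.03, 0.018,-0.21,-0.01,-0.006,0.03, 0.018,-0.223,-0.04,-0.006,0.03, 0.018,-0.223,-0.075,-0.006,0.03, 0.018,-0.223,-0.1,-0.006,0.03, 0.018,-0.223,-0.1,-0.006,0.03]'
python3 -m creep '[0,0,0,0,0.03, 0,0,0,0,0.03]'
python3 - <<'E'
from m import *
o=bot.get_obs();print(o["eef_pos"],o["tool_rot"])
C=cams();T=C["top"];S=C["side"];print(blue(T,(280,195,292,258),.130))
hs=cv2.cvtColor(S["pixels"],cv2.COLOR_RGB2HSV);m=(hs[...,0]>105)&(hs[...,0]<125)&(hs[...,1]>130)
print(find("side","visor_grip"),find("side","frame_crown"),find("top","frame_crown"))
for s,p in find("side","visor_grip"):
    oo,d=ray(S,p);print(oo+d*(.112-oo[1])/d[1])
E
```

```text
clock: 15.17
eef_pos: [0.5357, 0.1102, 0.1565]
tool_rot: [-0.009, 1.0, -0.009, -0.007]
ft_force: [-1.3, 0.1, 0.4]
grip_width: 0.0301
grasp_force: 0.0
clock: 15.33
eef_pos: [0.5412, 0.1123, 0.1644]
tool_rot: [-0.01, 1.0, -0.007, 0.001]
ft_force: [0.2, 0.5, 0.5]
grip_width: 0.03
grasp_force: 0.0
[0.5412 0.1123 0.1644] [-0.0098  0.9999 -0.0073  0.0006]Traceback (most recent call last):
  File "<stdin>", line 3, in <module>
  File "m.py", line 12, in blue
    m=m*(cv2.connectedComponents(m)[1]==1+np.argmax([ (cv2.connectedComponents(m)[1]==i).sum() for i in range(1,cv2.connectedComponents(m)[0])]))
                                          ~~~~~~~~~^^^^^^^^^^^^^^^^^^^^^^^^^^^^^^^^^^^^^^^^^^^^^^^^^^^^^^^^^^^^^^^^^^^^^^^^^^^^^^^^^^^^^^^^^^^^^
    return _wrapfunc(a, 'argmax', axis=axis, out=out, **kwds)
    return _wrapit(obj, method, *args, **kwds)
    result = getattr(arr, method)(*args, **kwds)
ValueError: attempt to get argmax of an empty sequence
```

```bash
python3 -m creep '[0,0,-0.02,0,0.03, 0,0,-0.04,0,0.03, 0,0,-0.055,0,0.03, 0,0,-0.059,0,0.03, 0,0,-0.059,0,0.015, 0,0,-0.059,0,0.0, 0,0,-0.059,0,0.0, 0,0,-0.059,0,0, 0,0,-0.059,0,0, 0,0,-0.059,0,0]'
```

```text
clock: 16.27
eef_pos: [0.5418, 0.1124, 0.1058]
tool_rot: [-0.01, 1.0, -0.007, 0.002]
ft_force: [1.0, 0.9, 2.6]
grip_width: 0.0089
grasp_force: 61.2
```

```bash
python3 -m creep '[0,0,0.01,0,0, 0,0,0.025,0,0, 0,0,0.045,0,0, 0,0,0.065,0,0, 0,0,0.085,0,0, 0,0,0.105,0,0, 0,0,0.13,0,0, 0,0,0.155,0,0, 0,0,0.17,0,0, 0,0,0.17,0,0]'
python3 -m creep '[-0.001,-0.015,0,0,0, -0.004,-0.04,0,0,0, -0.008,-0.07,0,0.005,0, -0.012,-0.105,0,0.01,0, -0.016,-0.14,0,0.015,0, -0.02,-0.175,0,0.02,0, -0.024,-0.21,0,0.0245,0, -0.028,-0.245,0,0.0245,0, -0.032,-0.275,0,0.0245,0, -0.033,-0.29,0,0.0245,0]'
python3 -m creep '[0,-0.0036,0,0,0, 0,-0.0036,0,0,0, 0,-0.0036,0,0,0]'
python3 - <<'E'
from m import *
o=bot.get_obs();print(o)
C=cams()
for n in C: print(n,find(n,"visor_grip"),find(n,"visor"),proj(C[n],o["eef_pos"]+[0,0,.019]))
E
```

```text
clock: 17.1
eef_pos: [0.5423, 0.112, 0.2792]
tool_rot: [-0.01, 1.0, -0.007, 0.004]
ft_force: [0.1, 0.0, -0.6]
grip_width: 0.0092
grasp_force: 60.8
clock: 17.93
eef_pos: [0.5058, -0.1814, 0.2732]
tool_rot: [-0.02, 1.0, -0.008, -0.001]
ft_force: [0.8, 0.6, 0.0]
grip_width: 0.0088
grasp_force: 60.8
clock: 18.18
eef_pos: [0.5072, -0.1811, 0.2737]
tool_rot: [-0.022, 1.0, -0.007, -0.001]
ft_force: [0.0, -0.0, -0.6]
grip_width: 0.0091
grasp_force: 60.7
{'clock': 18.1833, 'joint_pos': array([-0.3355,  0.3025,  0.1977,  1.4622, -0.0133, -0.3793]), 'joint_vel': array([ 0.0227, -0.0053,  0.0028,  0.0019,  0.0001, -0.0015]), 'tau': array([ -0.7547, -40.9488,  26.0908,  -0.0586,  -0.0995,  -0.0055]), 'eef_pos': array([ 0.5072, -0.1811,  0.2737]), 'tool_rot': array([-0.0219,  0.9997, -0.0069, -0.0005]), 'ft_force': array([ 0.0358, -0.0203, -0.5609]), 'ft_torque': array([ 0.0301, -0.0211,  0.0503]), 'grasp_force': 60.74563264846802, 'grip_width': 0.009114183974252928}
side [(0.91, array([311.528, 119.49 ]))] [(0.77, array([314.776, 157.206])), (0.73, array([308.   , 215.418]))] [313.0698 117.7766]
top [(0.75, array([380.688, 237.216])), (0.69, array([417.704, 236.586])), (0.59, array([195.888, 235.41 ]))] [(0.88, array([407.624, 238.812])), (0.82, array([372.176, 236.292]))] [419.0132 235.4501]
```

```bash
python3 - <<'E'
from m import *
C=cams();T=C["top"];o=bot.get_obs()["eef_pos"];print(o)
print(blue(T,(370,205,385,270),.136)); print(blue(T,(405,195,432,280),.298))
print("bottom",[atz(T,p,.174)[:2] for s,p in find("top","visor") if p[0]>395])
print("frames",blue(T,(192,200,217,265),.18),blue(T,(220,200,245,265),.18))
# teeth: dark/bright profile along columns of the two rows
g=cv2.cvtColor(T["pixels"],cv2.COLOR_RGB2GRAY)
E
```

```text
[ 0.5078 -0.181   0.2746]
(array([ 0.5064, -0.1219]), np.float32(2.5008328), np.float64(0.1377990579567252), np.float64(0.007009799917572945), 131)
(array([ 0.5524, -0.1788]), np.float32(1.7021596), np.float64(0.049625752323592086), np.float64(0.010772032777250893), 93)
bottom [array([ 0.5048, -0.1832])]
frames (array([0.5202, 0.3261]), np.float32(1.3614682), np.float64(0.12893704190348132), np.float64(0.04894847156891628), 504) (array([0.5215, 0.2496]), np.float32(2.0639539), np.float64(0.12837144600576103), np.float64(0.0387434801755753), 440)
```

```bash
python3 -m creep '[0,0,-0.01,0,0, 0,0,-0.03,0,0, 0,0,-0.055,0,0, 0,0,-0.075,0,0, 0,0,-0.09,0,0, 0,0,-0.097,0,0, 0,0,-0.1,0,0, 0,0,-0.1,0,0]'
python3 -m creep '[0,0,-0.004,0,0, 0,0,-0.008,0,0, 0,0,-0.012,0,0, 0,0,-0.016,0,0, 0,0,-0.02,0,0, 0,0,-0.02,0,0]'
```

```text
clock: 19.3
eef_pos: [0.5074, -0.1816, 0.1739]
tool_rot: [-0.022, 1.0, -0.007, -0.0]
ft_force: [1.1, 0.6, -0.9]
grip_width: 0.009
grasp_force: 60.7
clock: 19.8
eef_pos: [0.5071, -0.1814, 0.1536]
tool_rot: [-0.022, 1.0, -0.007, -0.0]
ft_force: [-0.3, 0.4, -1.1]
grip_width: 0.0089
grasp_force: 60.7
```

```bash
python3 -m creep '[0,0,-0.005,0,0, 0,0,-0.01,0,0, 0,0,-0.015,0,0, 0,0,-0.02,0,0, 0,0,-0.02,0,0]'
python3 -m creep '[0,0,-0.005,0,0, 0,0,-0.01,0,0, 0,0,-0.015,0,0, 0,0,-0.019,0,0, 0,0,-0.019,0,0, 0,0,-0.019,0,0]'
```

```text
clock: 20.22
eef_pos: [0.5068, -0.1813, 0.133]
tool_rot: [-0.022, 1.0, -0.007, -0.001]
ft_force: [-0.6, 0.6, -0.9]
grip_width: 0.0093
grasp_force: 60.7
clock: 20.72
eef_pos: [0.5074, -0.1816, 0.1151]
tool_rot: [-0.022, 1.0, -0.007, -0.0]
ft_force: [-0.1, 0.2, -0.5]
grip_width: 0.0088
grasp_force: 60.7
```

```bash
python3 -m creep '[0,0,-0.001,0,0, 0,0,-0.002,0,0, 0,0,-0.003,0,0, 0,0,-0.0035,0,0, 0,0,-0.0035,0,0]'
```

```text
clock: 21.13
eef_pos: [0.5076, -0.1817, 0.112]
tool_rot: [-0.022, 1.0, -0.007, 0.0]
ft_force: [-0.1, -0.3, -1.1]
grip_width: 0.0088
grasp_force: 60.7
```

```bash
python3 -m creep '[0,0,-0.001,0,0, 0,0,-0.002,0,0, 0,0,-0.002,0,0, 0,0,-0.002,0,0]'
```

```text
clock: 21.47
eef_pos: [0.5076, -0.182, 0.1118]
tool_rot: [-0.022, 1.0, -0.008, 0.001]
ft_force: [-4.2, 0.2, 9.2]
grip_width: 0.0087
grasp_force: 62.2
```

Floor contact comes at the expected height. Release and retreat.

```bash
python3 -m creep '[0,0,0.001,0,0.012, 0,0,0.001,0,0.02, 0,0,0.001,0,0.03, 0,0,0.001,0,0.03, 0,0,0.015,0,0.03, 0,0,0.04,0,0.03, 0,0,0.075,0,0.03, 0,0,0.11,0,0.03, 0,0,0.14,0,0.03, 0,0,0.15,0,0.03]'
python3 -m creep '[-0.02,-0.02,0.01,0,0.03, -0.05,-0.04,0.01,0,0.03, -0.085,-0.06,0.01,0,0.03, -0.12,-0.08,0.01,0,0.03, -0.15,-0.1,0.01,0,0.03, -0.18,-0.12,0.01,0,0.03, -0.2,-0.13,0.01,0,0.03, -0.2,-0.13,0.01,0,0.03]'
python3 - <<'E'
from m import *
C=cams();T=C["top"];S=C["side"];print(bot.get_obs()["clock"])
print("v2",blue(T,(368,205,385,270),.136)); print("v",blue(T,(387,205,412,270),.130))
print("frames",blue(T,(192,200,219,265),.18),blue(T,(220,200,245,265),.18))
for t in("visor_grip","frame_crown"): print(t,find("side",t),find("top",t))
for s,p in find("side","visor_grip"):
    o,d=ray(S,p)
    for y in (-.122,-.182): print(o+d*(y-o[1])/d[1])
for s,p in find("side","frame_crown"):
    o,d=ray(S,p);print(o+d*(.33-o[1])/d[1])
hs=cv2.cvtColor(S["pixels"],cv2.COLOR_RGB2HSV);m=(hs[...,0]>105)&(hs[...,0]<125)&(hs[...,1]>130)
for r in range(172,196,2):
    k=np.nonzero(m[r,270:350])[0]+270; print(r,k.min() if len(k) else None,k.max() if len(k) else None,len(k))
E
```

```text
clock: 22.3
eef_pos: [0.5097, -0.1823, 0.2651]
tool_rot: [-0.022, 1.0, -0.009, 0.004]
ft_force: [1.2, -0.5, 1.7]
grip_width: 0.0303
grasp_force: 0.0
clock: 22.97
eef_pos: [0.3042, -0.3128, 0.2695]
tool_rot: [-0.019, 1.0, -0.007, -0.001]
ft_force: [-0.2, 0.3, 0.5]
grip_width: 0.0298
grasp_force: 0.0
23.0667
v2 (array([ 0.5051, -0.122 ]), np.float32(2.752351), np.float64(0.1404752401963833), np.float64(0.008270931012311213), 163)
v (array([ 0.5067, -0.184 ]), np.float32(2.345633), np.float64(0.14084734710460622), np.float64(0.008545339769899619), 162)
frames (array([0.5201, 0.3263]), np.float32(1.388941), np.float64(0.12913535678309335), np.float64(0.04893098152229569), 508) (array([0.5224, 0.2496]), np.float32(1.7798725), np.float64(0.12664447946643365), np.float64(0.039945623033952146), 439)
visor_grip [(0.83, array([310.8  , 174.594]))] [(0.56, array([401.128, 236.418]))]
frame_crown [(0.91, array([294.   , 258.384]))] [(0.73, array([195.776, 235.284]))]
[ 0.5061 -0.122   0.1449]
[ 0.5068 -0.182   0.1218]
[0.526  0.33   0.1483]
172 288 334 37
174 294 334 32
176 287 294 8
178 286 336 51
180 286 335 36
182 306 335 18
184 None None 0
186 None None 0
188 None None 0
190 None None 0
192 None None 0
194 None None 0
```

```bash
python3 -c "
from workcell import bot
print(bot.job_done())"
```

```text
the job is handed in; nothing more can be done
None
```

I hung the blue frame astride the bar, about 76 mm from the other frame. I then stood the visor fully down in slot_1, clip rail up, with the arm clear of everything. I handed the job in at about 23 s; no verdict came back, and camera measurements before hand-in showed both pieces, the other frame and the other visor in place.

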